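# Tighten the welding clamp to its set force

## Robot

A 7-joint arm with a two-finger parallel gripper is mounted at the origin on the work surface. World frame = base frame: x ahead of the robot, y to its left, z up, the work surface at z = 0. Lengths are in m, angles in degrees, forces in N, time in s.
With the tool pointing down it reaches from about 0.425 to 0.875 m from the base axis. Payload 8.4 kg.
Tool frame: the origin (TCP) lies between the finger pads; the fingertips stand 14 mm ahead of it and the grasp point (between the pads) lies 5 mm behind it; y points along the fingers, x is the direction in which the jaws open and shut, and the axes are right-handed (so a half turn about y gives the same grasp; the last joint's range is limited). The gripper opens to 87 mm and grips with 3 to 60 N. Pads are 19 mm wide; open, the fingers measure 117 mm over their backs; the gripper's body (75 mm by 190 mm) begins 51 mm behind the grasp point.
Start: joints at [-79.653, 19.091, 2.286, 83.961, -0.768, 76.965, -3.352], TCP at [0.18, 0.625, 0.237] pointing down, gripper open.
Joint ranges: [-147.57, 147.57], [-21.85, 119.76], [-74.77, 79.35], [14.55, 137.4], [-85.83, 265.84], [4.83, 119.75], [-152.11, 152.11]. Speed limits (degrees/s): [127.2, 127.2, 159.86, 159.86, 180, 180, 180].

## Interface

Orientations are given as a 3x3 rotation matrix whose columns are the frame's x, y, z axes.
In Python, from plant import env, grab_frame gives the robot as it stands. The module is installed in compiled form; this text tells all that it offers.
- The arm moves only by the shell command python3 -m pendant 'ROWS' [OPENING] [FORCE]. ROWS is JSON, a list of rows, each a list of 2 entries, a list of its own where there are three numbers: the shift along the world's x, y, z as a fraction of full scale, then the turn, a rotation vector about the world's x, y, z as a fraction of full scale. In form: [[[dx, dy, dz], [wx, wy, wz]], ...]. A call has 1 to 8 rows; each row is the pose to reach, as a shift and turn from the pose commanded when the call began, turning the shorter way round; what a row does not reach only later rows make up. Full scale, the value 1, is 0.25 m for a shift and 180 degrees for a turn. A row lasts 1/12 s, in which the tool goes at most 41.7 mm and 7.16 degrees, less where a joint would pass 70% of its speed; a pose out of reach is approached as far as the arm can. A call with a number of a shift or a turn outside -1 to 1 is refused whole. A call with a gripper value outside its range is refused whole. OPENING is the closure, from -1 (fully open) to 1 (shut), set as the call begins (- or left out, the last holds). The fingers move at their own pace and stop on an object; FORCE is the grip in N (left out, the last holds). Time passes only in rows, so rows that repeat a pose let the fingers close. It gives the time, the measured TCP pose, the force and the opening at its end, in the units of the state.
- env.get_state(): the state, without advancing time (a new reading comes with each control period).
- grab_frame(name): name is "side" or "top" or "wrist"; returns a dict with "img" (384x512x3 uint8, red, green, blue), "camera_matrix" (3x3 intrinsics, pixels), "R" (3x3) and "t" (3): a world point X has camera coordinates R X + t; the wrist camera has in their place "T_tool_cam" (4x4, takes a point from camera to tool coordinates, whose origin is the TCP and whose axes are the tool frame's). Camera axes: x right, y down, z forward; pixel columns grow to the right and rows downward; lengths in m; the calibration is good to about 2 mm. The wrist camera is an equidistant fisheye: a pixel r from the principal point sees the ray r / f radians off the axis. A picture is of the moment at which its call begins: read the wrist's pose just before it. There is no depth.
- env.close_job(): hands the job in, once; it reports no verdict.
The state is a dict: "clock": time; "q": joint angles; "qd": joint speeds; "effort": joint torques, N m; "position": TCP position; "tcp_rot": TCP orientation; "wrist_force": force on the tool from outside, world axes, zero at the start; "moment": the same for the moment, N m; "gripper_width": finger opening in m.
Only numpy, scipy, OpenCV 4.12 (cv2) and the standard library are available. Lean on these libraries where they do the work, as an engineer would, in place of code of your own. Each camera call takes 0.05 s, during which the arm holds its last target. There are 200 camera calls.

## Task

A square steel tube lies in one of the two bench clamps, not yet gripped. Turn that clamp's bar handle clockwise (seen from above) until the sprung indicator tab pops out of the box under the clamp's arm, then stop, leave it tight and let go. Leave the empty clamp's handle alone and the tube in its place.

Things in the scene. Friction and masses are not known exactly. Their poses are not given: they have to be found in the camera images.
- clamp_handle (a point): Middle of the steel bar handle of the clamp holding the tube, on the screw's vertical axis, 160 mm above the bench. Bar 100 mm long (x axis along it), 14 wide (y), 28 tall (z up); halves alike; it turns about its middle without rising. Dark C-frame fixed to the bench, base 150 x 90 mm, arm top at 125 mm: 21 mm free under the bar, save a round neck 22 mm thick. Nothing beside the bar at its height.
- clamp_screw (a joint): Turn of that handle, rad, growing clockwise seen from above (yaw falls as it grows). Starts at 0.05 to 0.5; the jaw meets the tube near 0.8, then a spring stiffens it; the tab pops near 1.4 (1.3 to 1.5). Stays where left. Beyond 2.0 the tube is overloaded; stop at 2.3. About 0.16 N m turns it free, 0.3 N m when tight.
- clamp_tab (a joint): Travel in m of the sprung indicator tab: plain brass flat tongue 20 mm wide, 4 mm thick, about 83 mm above the bench, in the nose of the dark box under the clamp's arm (50 mm from the screw axis, on the C's open side, opposite its upright). About 0 while held in, flush with the nose; at the set force it jumps out at once to 0.016 and stays out.
- tube: Loose square steel tube, 40 x 40 mm, 160 mm long (its y axis), 0.3 to 0.7 kg, lying level on the clamp's anvil under the jaw, underside 20 mm above the bench, crossing the arm at right angles; origin in the middle of its underside. The clamp with this tube is the one to tighten.
- spare_screw (a joint): Turn in rad, clockwise, of the handle of the other clamp, which looks the same but is empty. It starts at 0; not to be turned.
Mind the look-alikes: they are no part of the job. What is shaped like the tube but brown or orange is not meant. Leave any turquoise look-alike of the part that bears clamp_handle alone.

How it is judged (in metres and radians):
At the end, for the whole second after the job is handed in: The tab of the clamp with the tube stands out by more than 11 mm, the screw is still tight (turned past 1.25 rad) and the tube is at rest within 15 mm of where it lay (value of joint clamp_tab above 0.011 m and value of joint clamp_screw above 1.25 rad and distance of tube from where it was at the start of the episode below 0.015 m and linear speed of tube below 0.02 m/s); the robot touches nothing.
It fails at once if the screw is driven on past 2.0 rad, overloading the tube (value of joint clamp_screw above 2 rad).
It fails at once if the empty clamp's handle is turned by more than 0.3 rad (value of joint spare_screw above 0.3 rad).
It also fails if it takes over 38 s, if anything falls off the work surface, if the arm or the gripper's body presses on something with over 40 N, if the wrist force passes 120 N, or if a joint passes its speed limit or range.

## Working session

There is one attempt and no reset: what is moved stays moved. The work goes in short steps, Python scripts to look and compute and a shell command to move; the robot and the scene stay as the last step left them, time stands still between calls to the robot, and variables do not carry over. Pictures are saved under pics/ and viewed, about 8 in all and at most 12, crops included, and the job is handed in when it is done.

```bash
mkdir -p pics; cat > h.py <<'E'
import numpy as np, cv2
from plant import env, grab_frame
def save(name,fn):
    f=grab_frame(name); cv2.imwrite('pics/'+fn+'.png',f['img'][:,:,::-1])
    np.savez('pics/'+fn+'.npz',**{k:np.array(v) for k,v in f.items()}); return f
def ray(fn,u,v,z):
    f=np.load('pics/'+fn+'.npz'); K,R,t=f['camera_matrix'],f['R'],f['t']
    d=R.T@np.linalg.solve(K,[u,v,1.]); c=-R.T@t.ravel()
    return c+d*(z-c[2])/d[2]
def proj(fn,X):
    f=np.load('pics/'+fn+'.npz'); p=f['camera_matrix']@(f['R']@np.array(X)+f['t'].ravel()); return p[:2]/p[2]
E
python3 - <<'E'
from h import *
a=save('top','top1');b=save('side','side1')
for f in(a,b): print(f['camera_matrix'].round(1).tolist(),(-f['R'].T@f['t'].ravel()).round(3))
cv2.imwrite('pics/both.png',cv2.resize(np.vstack([a['img'],b['img']])[:,:,::-1],None,fx=.78,fy=.78))
s=env.get_state();print(s['clock'],s['position'],s['tcp_rot'])
E
```

```text
[[445.9, 0.0, 257.0], [0.0, 445.9, 196.1], [0.0, 0.0, 1.0]] [0.349 0.05  1.158]
[[364.5, 0.0, 256.1], [0.0, 364.5, 192.0], [0.0, 0.0, 1.0]] [0.323 0.497 0.692]
0.1 [0.17942943 0.62435231 0.23576656] [[ 2.76156855e-01 -2.80233226e-04 -9.61112539e-01]
 [ 9.61111551e-01 -1.38312066e-03  2.76156974e-01]
 [-1.40672297e-03 -9.99999004e-01 -1.12622860e-04]]
```

View pics/both.png

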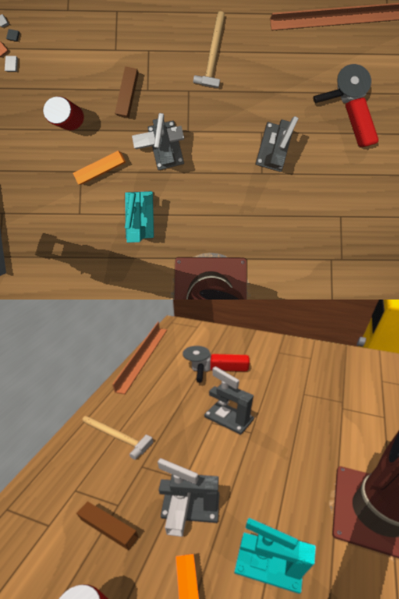

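The top view shows the clamp with the tube at about full-res (205,185), the empty clamp at (355,180), and a turquoise dummy at (178,277). I'll enlarge the target clamp in both views.

```bash
python3 - <<'E'
from h import *
a=cv2.imread('pics/top1.png')[135:225,160:260];b=cv2.imread('pics/side1.png')[190:310,190:300]
a=cv2.resize(a,(600*100//150,360),interpolation=cv2.INTER_CUBIC) # x4
b=cv2.resize(b,None,fx=3.5,fy=3.5,interpolation=cv2.INTER_CUBIC)
H=max(a.shape[0],b.shape[0]);o=np.zeros((H,a.shape[1]+b.shape[1],3),np.uint8)
o[:a.shape[0],:a.shape[1]]=a;o[:b.shape[0],a.shape[1]:]=b;cv2.imwrite('pics/crop1.png',o);print(a.shape,b.shape)
E
```

```text
(360, 400, 3) (420, 385, 3)
```

View pics/crop1.png

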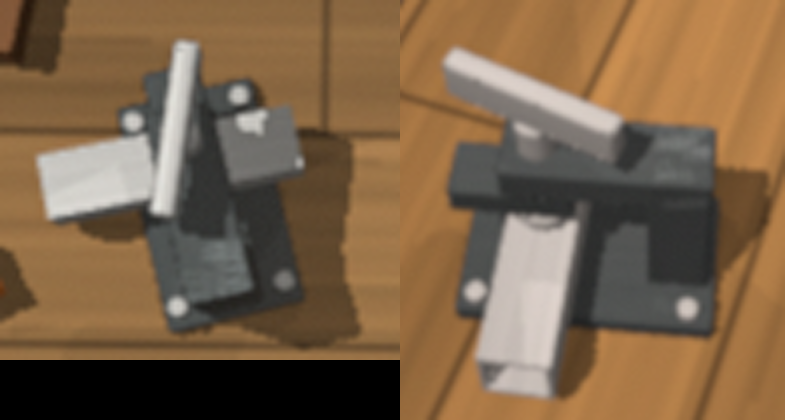

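```bash
python3 - <<'E'
from h import *
T=lambda u,v,z:ray('top1',160+u/4,135+v/4,z)
S=lambda u,v,z:ray('side1',190+(u-400)/3.5,190+v/3.5,z)
for n,a,b in(('top',T(186,42,.174),T(163,214,.174)),('side',S(450,57,.174),S(616,133,.174))):
    d=a-b;print(n,a[:2].round(4),b[:2].round(4),'mid',((a+b)/2)[:2].round(4),'len',np.linalg.norm(d).round(4),'yaw',np.degrees(np.arctan2(d[1],d[0])).round(1))
print('tube ends top', T(95,177,.06),'base corners', [T(*p,.0).round(3)[:2].tolist() for p in((177,332),(302,298),(247,80))])
a,b=T(128,148,.06),T(38,155,.06)
print('tube far edge',T(37,155,.06).round(3),T(48,220,.06).round(3),T(290,108,.06).round(3))
for p in((0.18,0.625),):print(proj('side1',[*p,.237]))
E
```

```text
top [0.5509 0.1528] [0.4542 0.1636] mid [0.5026 0.1582] len 0.0974 yaw -6.4
side [0.5497 0.1553] [0.4533 0.1704] mid [0.5015 0.1628] len 0.0976 yaw -8.9
tube ends top [0.48892811 0.21935177 0.06      ] base corners [[0.396, 0.173], [0.419, 0.092], [0.562, 0.131]]
tube far edge [0.502 0.256 0.06 ] [0.462 0.248 0.06 ] [0.534 0.099 0.06 ]
[397.28742349 829.58376122]
```

```bash
python3 -m pendant '[[[0.64,-0.92,0],[0,0,0.047]],[[0.64,-0.92,0],[0,0,0.047]],[[0.64,-0.92,0],[0,0,0.047]],[[0.64,-0.92,0],[0,0,0.047]],[[0.64,-0.92,0],[0,0,0.047]],[[0.64,-0.92,0],[0,0,0.047]],[[0.64,-0.92,0],[0,0,0.047]],[[0.64,-0.92,0],[0,0,0.047]]]' -1 60
python3 -m pendant '[[[0.65,-0.94,0],[0,0,0]],[[0.65,-0.94,0],[0,0,0]],[[0.65,-0.94,0],[0,0,0]],[[0.65,-0.94,0],[0,0,0]],[[0.65,-0.94,0],[0,0,0]],[[0.65,-0.94,0],[0,0,0]],[[0.65,-0.94,0],[0,0,0]],[[0.65,-0.94,0],[0,0,0]]]'
python3 - <<'E'
from h import *
s=env.get_state();print(s['clock'],s['position'].__repr__(),np.round(s['tcp_rot'],4).tolist(),np.round(s['q'],1),s['wrist_force'])
np.savez('pics/pose_w1.npz',p=s['position'],R=s['tcp_rot'])
f=save('wrist','w1');print(f['camera_matrix'].tolist(),np.round(f['T_tool_cam'],3).tolist())
E
```

```text
clock: 0.77
position: [0.3442, 0.3886, 0.2367]
tcp_rot: [[0.141, 0.001, -0.99], [0.99, -0.002, 0.141], [-0.001, -1.0, -0.002]]
wrist_force: [-0.4, -0.5, -0.9]
gripper_width: 0.087
clock: 1.43
position: [0.5054, 0.1522, 0.2367]
tcp_rot: [[0.141, 0.002, -0.99], [0.99, -0.002, 0.141], [-0.002, -1.0, -0.002]]
wrist_force: [-1.7, -0.2, -0.1]
gripper_width: 0.0872
1.4333 array([0.50540618, 0.15221173, 0.2366842 ]) [[0.1411, 0.0017, -0.99], [0.99, -0.0025, 0.1411], [-0.0022, -1.0, -0.002]] [-45.4   4.4  25.3 102.   -1.8  73.9  62.1] [-1.66492775 -0.17905307 -0.05791791]
[[297.3186396354542, 0.0, 253.88765816904936], [0.0, 297.3186396354542, 190.2404885015118], [0.0, 0.0, 1.0]] [[1.0, -0.001, -0.0, 0.0], [-0.0, -0.29, 0.957, -0.149], [-0.001, -0.957, -0.29, 0.08], [0.0, 0.0, 0.0, 1.0]]
```

View pics/w1.png

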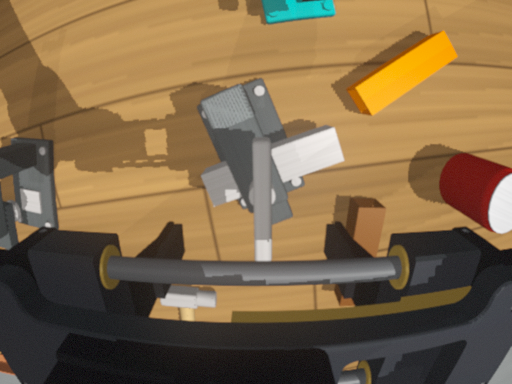

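The wrist view shows the bar from its near end (261,140) running to (264,240) between the open fingers (170 and 350, row 230). I'll put those points through the fisheye model.

```bash
cat >> h.py <<'E'
def wray(fn,pose,u,v,z):
    f=np.load('pics/'+fn+'.npz');P=np.load('pics/'+pose+'.npz');K=f['camera_matrix'];T=f['T_tool_cam']
    x=np.array([(u-K[0,2])/K[0,0],(v-K[1,2])/K[1,1]]);r=np.hypot(*x)
    d=np.r_[x/r*np.sin(r),np.cos(r)];d=P['R']@T[:3,:3]@d;c=P['p']+P['R']@T[:3,3]
    return c+d*(z-c[2])/d[2]
E
python3 - <<'E'
from h import *
a=wray('w1','pose_w1',261,140,.174);b=wray('w1','pose_w1',263.5,240,.174)
d=b-a;u=d/np.linalg.norm(d);print(a,b,'yaw',np.degrees(np.arctan2(d[1],d[0])),'mid',a+.05*u)
im=cv2.imread('pics/w1.png')
for v in(150,180,210,235):print(v,im[v,244:282].mean(1).astype(int).tolist())
E
```

```text
[0.45333957 0.16510401 0.174     ] [0.53143677 0.15645951 0.174     ] yaw -6.316299245284667 mid [0.50303605 0.15960316 0.174     ]
150 [81, 80, 82, 82, 81, 80, 81, 88, 113, 138, 146, 149, 150, 152, 151, 150, 148, 147, 147, 148, 149, 148, 147, 146, 139, 129, 128, 162, 202, 216, 217, 218, 218, 219, 218, 219, 219, 219]
180 [79, 83, 80, 81, 80, 82, 79, 85, 99, 123, 141, 148, 153, 152, 151, 151, 150, 149, 148, 149, 150, 148, 149, 148, 142, 133, 123, 116, 116, 120, 117, 118, 119, 120, 116, 115, 109, 130]
210 [138, 140, 139, 128, 105, 85, 80, 79, 83, 104, 132, 146, 151, 152, 153, 150, 151, 152, 150, 149, 151, 150, 148, 147, 144, 134, 122, 113, 116, 119, 121, 117, 119, 119, 119, 118, 119, 119]
235 [137, 140, 139, 138, 138, 137, 138, 138, 136, 136, 136, 141, 148, 152, 152, 151, 149, 147, 148, 149, 149, 148, 149, 147, 140, 131, 122, 119, 132, 138, 139, 139, 138, 138, 138, 138, 137, 139]
```

```bash
python3 -m pendant '[[[0,0,0],[0,0,0]],[[0,0,-0.06],[0,0,0]],[[0,0,-0.1],[0,0,0]],[[0,0,-0.1],[0,0,0]],[[0,0,-0.1],[0,0,0]],[[0,0,-0.1],[0,0,0]]]'
```

```text
clock: 1.98
position: [0.5018, 0.1603, 0.2119]
tcp_rot: [[0.131, 0.0, -0.991], [0.991, 0.0, 0.131], [0.0, -1.0, -0.0]]
wrist_force: [0.0, 0.5, 0.7]
gripper_width: 0.0873
```

```bash
python3 -m pendant '[[[0,0,-0.07],[0,0,0]],[[0,0,-0.14],[0,0,0]],[[0,0,-0.188],[0,0,0]],[[0,0,-0.188],[0,0,0]],[[0,0,-0.188],[0,0,0]],[[0,0,-0.188],[0,0,0]]]'
python3 -m pendant '[[[0,0,0],[0,0,0]],[[0,0,0],[0,0,0]],[[0,0,0],[0,0,0]],[[0,0,0],[0,0,0]],[[0,0,0],[0,0,0]],[[0,0,0],[0,0,0]],[[0,0,0],[0,0,0]],[[0,0,0],[0,0,0]]]' 1 60
python3 -c "
from h import *
s=env.get_state();print(s['position'],s['wrist_force'],s['moment'])"
```

```text
clock: 2.48
position: [0.5025, 0.1599, 0.1655]
tcp_rot: [[0.132, 0.001, -0.991], [0.991, 0.0, 0.132], [0.001, -1.0, -0.001]]
wrist_force: [-0.6, 0.5, 0.1]
gripper_width: 0.0869
clock: 3.15
position: [0.502, 0.1597, 0.1645]
tcp_rot: [[0.132, -0.0, -0.991], [0.991, -0.0, 0.132], [-0.0, -1.0, 0.0]]
wrist_force: [-0.2, -0.2, -0.4]
gripper_width: 0.0417
[0.50197653 0.15965013 0.164499  ] [-0.15781478 -0.16944914 -0.4312216 ] [-0.01916522 -0.03775478  0.00904909]
```

```bash
python3 -m pendant '[[[0,0,0],[0,0,0]],[[0,0,0],[0,0,0]],[[0,0,0],[0,0,0]],[[0,0,0],[0,0,0]],[[0,0,0],[0,0,0]],[[0,0,0],[0,0,0]],[[0,0,0],[0,0,0]],[[0,0,0],[0,0,0]]]' 1 60
python3 -c "
from h import *
s=env.get_state();print(s['position'],s['wrist_force'],s['moment'])"
```

```text
clock: 3.82
position: [0.502, 0.1592, 0.1645]
tcp_rot: [[0.132, -0.0, -0.991], [0.991, -0.001, 0.132], [-0.001, -1.0, 0.0]]
wrist_force: [-1.1, -4.0, 3.1]
gripper_width: 0.0136
[0.50195105 0.15916109 0.16451951] [-1.13190138 -4.01516328  3.12511051] [-0.90175077  0.32259589  0.08069281]
```

Gripped at 13.6 mm. I'll turn 36° clockwise first, then go on in small steps.

```bash
python3 -m pendant '[[[0,0,0],[0,0,-0.03]],[[0,0,0],[0,0,-0.06]],[[0,0,0],[0,0,-0.09]],[[0,0,0],[0,0,-0.12]],[[0,0,0],[0,0,-0.15]],[[0,0,0],[0,0,-0.18]],[[0,0,0],[0,0,-0.2]],[[0,0,0],[0,0,-0.2]]]'
python3 - <<'E'
from h import *
s=env.get_state();print(s['position'],s['wrist_force'],s['moment'],s['q'].__repr__(),np.degrees(np.arctan2(s['tcp_rot'][1][0],s['tcp_rot'][0][0])))
np.savez('pics/pose_w2.npz',p=s['position'],R=s['tcp_rot'])
w=save('wrist','w2');a=save('top','top2');b=save('side','side2')
A=cv2.resize(a['img'][135:225,160:260],(400,360),interpolation=2);B=cv2.resize(b['img'][190:310,190:300],(385,420),interpolation=2)
o=np.zeros((420,785,3),np.uint8);o[:360,:400]=A;o[:,400:]=B;cv2.imwrite('pics/crop2.png',o[:,:,::-1])
E
```

```text
clock: 4.48
position: [0.5024, 0.1601, 0.1645]
tcp_rot: [[0.691, 0.001, -0.723], [0.723, 0.0, 0.691], [0.001, -1.0, -0.0]]
wrist_force: [1.7, 0.1, -2.5]
gripper_width: 0.0136
[0.50239386 0.16008151 0.16454845] [ 1.71139042  0.10786027 -2.48157224] [-0.18297869 -0.49054408 -0.0799826 ] array([-47.77449622,   7.8633544 ,  27.62941166, 107.57644498,
        -4.0015933 ,  65.44280917,  27.56611252]) 46.27135446662394
```

View pics/crop2.png

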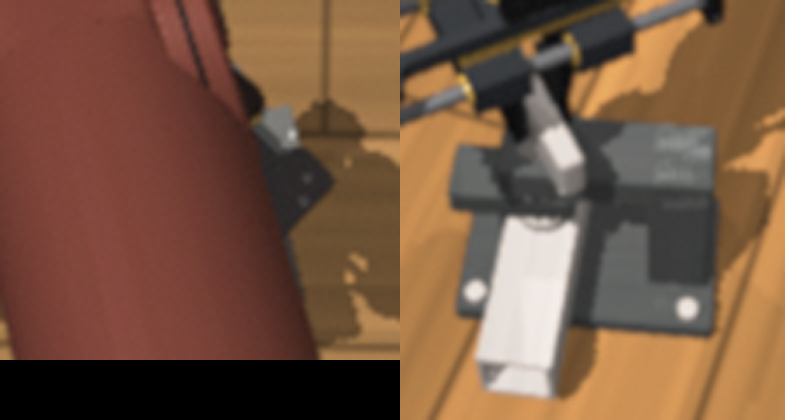

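View pics/w2.png

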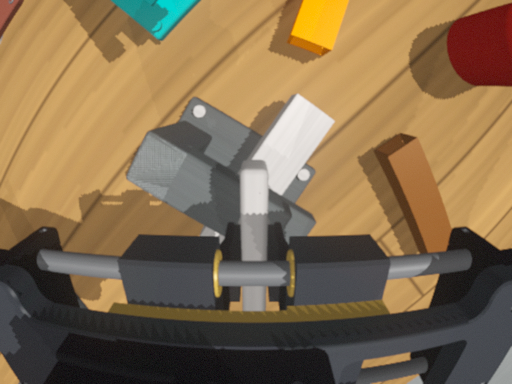

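The side view shows the bar turned with the tube in place, and the box nose at the left end of the arm (450,175), with no tab out yet. I'll continue in smaller steps.

```bash
cat > chk.py <<'E'
from h import *;import sys
n=sys.argv[1]
s=env.get_state();print('F',np.round(s['wrist_force'],1),'M',np.round(s['moment'],2),'yaw',round(np.degrees(np.arctan2(s['tcp_rot'][1][0],s['tcp_rot'][0][0])),1),s['gripper_width'])
b=save('side',n)
c=np.cos(np.radians(15)),np.sin(np.radians(15))
print([proj('side1',[.502+r*c[0],.16+r*c[1],.083]).round(1).tolist() for r in(.05,.066)])
d=np.abs(b['img'].astype(int)-cv2.imread('pics/side2.png')[:,:,::-1]).sum(2)[225:275,185:215]
print('nose diff count',(d>60).sum(),d.max())
E
python3 -m pendant '[[[0,0,0],[0,0,-0.02]],[[0,0,0],[0,0,-0.04]],[[0,0,0],[0,0,-0.06]],[[0,0,0],[0,0,-0.08]],[[0,0,0],[0,0,-0.08]],[[0,0,0],[0,0,-0.08]]]'|tail -2; python3 chk.py s3
python3 -m pendant '[[[0,0,0],[0,0,-0.01]],[[0,0,0],[0,0,-0.02]],[[0,0,0],[0,0,-0.02]],[[0,0,0],[0,0,-0.02]]]'|tail -2; python3 chk.py s4
```

```text
wrist_force: [5.8, 1.4, -5.3]
gripper_width: 0.0137
F [ 5.8  1.4 -5.3] M [ 0.28 -1.15 -0.06] yaw 32.1 0.013731251114435876
[[205.5, 241.3], [197.5, 240.8]]
nose diff count 50 334
wrist_force: [7.1, 1.9, -7.0]
gripper_width: 0.0137
F [ 7.1  1.9 -7. ] M [ 0.31 -1.27  0.01] yaw 28.6 0.013716690528191536
[[205.5, 241.3], [197.5, 240.8]]
nose diff count 53 333
```

```bash
python3 - <<'E'
import cv2,numpy as np
o=[cv2.resize(cv2.imread(f'pics/{n}.png')[205:275,180:250],(390,390),interpolation=2) for n in('side2','s4')]
cv2.imwrite('pics/c4.png',np.hstack(o))
E
```

```text
(no output)
```

View pics/c4.png

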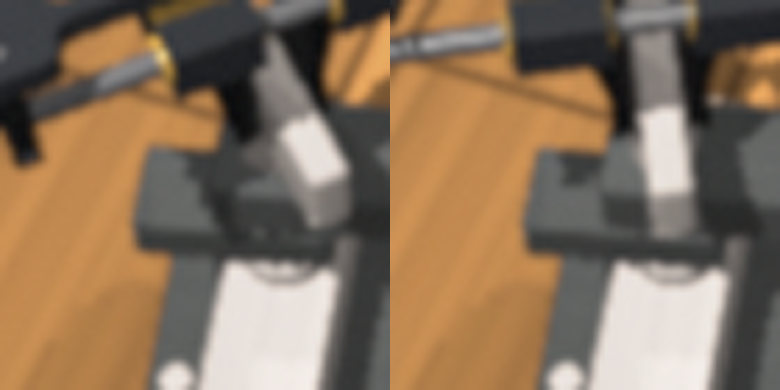

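Not out yet; the nose edge is at side pixel (205,241) as predicted, so the tab will show at columns 197–205. I'll go in steps of about 2–4°, watching that patch.

```bash
cat > tab.py <<'E'
from h import *;import sys
s=env.get_state();b=save('side',sys.argv[1])['img'].astype(int)
r=cv2.imread('pics/s4.png')[:,:,::-1].astype(int)
d=np.abs(b-r).sum(2)[232:250,190:205]
print('yaw',round(np.degrees(np.arctan2(s['tcp_rot'][1][0],s['tcp_rot'][0][0])),1),'Mz',np.round(s['moment'],2),'tab patch diff',(d>60).sum(),d.max(),'t',s['clock'])
E
python3 -m pendant '[[[0,0,0],[0,0,-0.01]],[[0,0,0],[0,0,-0.01]],[[0,0,0],[0,0,-0.01]]]'|tail -2; python3 tab.py s5
python3 -m pendant '[[[0,0,0],[0,0,-0.01]],[[0,0,0],[0,0,-0.01]],[[0,0,0],[0,0,-0.01]]]'|tail -2; python3 tab.py s6
```

```text
wrist_force: [7.2, 1.4, -6.3]
gripper_width: 0.0133
yaw 26.8 Mz [ 0.37 -1.28  0.1 ] tab patch diff 0 8 t 5.8167
wrist_force: [6.0, 2.4, -6.5]
gripper_width: 0.0133
yaw 25.0 Mz [ 0.38 -1.39  0.09] tab patch diff 0 13 t 6.1167
```

```bash
python3 -m pendant '[[[0,0,0],[0,0,-0.01]],[[0,0,0],[0,0,-0.01]],[[0,0,0],[0,0,-0.01]]]'|tail -2; python3 tab.py s7
```

```text
wrist_force: [7.2, 2.4, -6.3]
gripper_width: 0.0135
yaw 23.2 Mz [ 0.45 -1.37  0.09] tab patch diff 0 23 t 6.4167
```

```bash
python3 -m pendant '[[[0,0,0],[0,0,-0.01]],[[0,0,0],[0,0,-0.01]],[[0,0,0],[0,0,-0.01]]]'|tail -2; python3 tab.py s8
```

```text
wrist_force: [7.3, 2.1, -7.2]
gripper_width: 0.0136
yaw 21.4 Mz [ 0.4  -1.46  0.1 ] tab patch diff 0 24 t 6.7167
```

```bash
python3 -m pendant '[[[0,0,0],[0,0,-0.01]],[[0,0,0],[0,0,-0.01]],[[0,0,0],[0,0,-0.01]]]'|tail -2; python3 tab.py s9
python3 - <<'E'
from h import *
s=env.get_state();np.savez('pics/pose_w9.npz',p=s['position'],R=s['tcp_rot']);print(s['position'])
w=save('wrist','w9')['img'][60:260,100:360]
o=[cv2.resize(cv2.imread('pics/s9.png')[205:275,180:250],(300,300),interpolation=2),cv2.resize(w[:,:,::-1],(390,300),interpolation=2)]
cv2.imwrite('pics/c9.png',np.hstack(o))
E
```

```text
wrist_force: [8.3, 3.4, -7.9]
gripper_width: 0.0136
yaw 19.6 Mz [ 0.46 -1.56  0.05] tab patch diff 0 24 t 7.0167
[0.5030141  0.1604884  0.16456678]
```

View pics/c9.png

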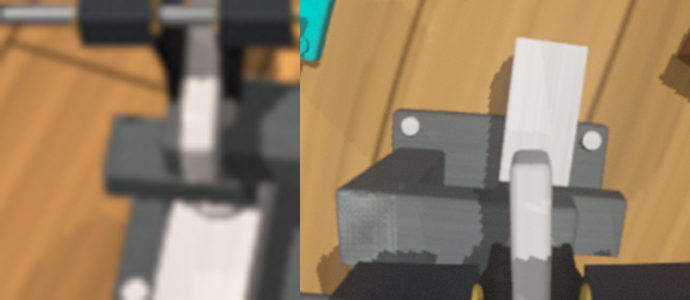

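No tab yet. The empty clamp reads 0, so its bar-to-arm angle gives me the zero reference; I'll measure that.

```bash
python3 - <<'E'
from h import *
W=lambda x,y,z:wray('w9','pose_w9',(x-300)/1.5+100,y/1.5+60,z)
y=lambda a,b:np.degrees(np.arctan2(*(b-a)[[1,0]]))
print('bolts',y(W(410,126,.022),W(592,140,.022)),np.linalg.norm(W(410,126,.022)-W(592,140,.022)),'tube end',y(W(517,38,.06),W(587,46,.06)),'tube side',y(W(517,38,.06),W(500,181,.06)),
 'bar',y(W(531.5,155,.174),W(531.5,240,.174)), 'arm edge',y(W(340,189,.125),W(622,193,.125)))
a=cv2.imread('pics/top1.png')[140:225,320:390];cv2.imwrite('pics/sp.png',cv2.resize(a,None,fx=7,fy=7,interpolation=2))
E
```

```text
bolts 14.669625159543292 0.12225891627406997 tube end 13.507537972446302 tube side -77.6615385937012 bar -70.4493695840045 arm edge 18.57630729509917
```

View pics/sp.png

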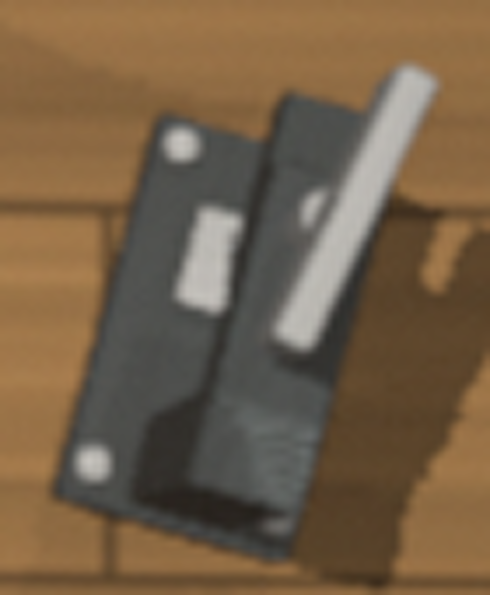

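The spare's bar sits about 7° clockwise of its arm at zero, so the true screw angle here is about 1.35–1.48 rad. That leaves margin to continue.

```bash
python3 -m pendant '[[[0,0,0],[0,0,-0.01]],[[0,0,0],[0,0,-0.01]],[[0,0,0],[0,0,-0.01]]]'|tail -2; python3 tab.py s10
```

```text
wrist_force: [9.4, 2.9, -7.8]
gripper_width: 0.0135
yaw 17.8 Mz [ 0.45 -1.57  0.14] tab patch diff 0 32 t 7.3667
```

```bash
python3 -m pendant '[[[0,0,0],[0,0,-0.01]],[[0,0,0],[0,0,-0.01]],[[0,0,0],[0,0,-0.01]]]'|tail -2; python3 tab.py s11
```

```text
wrist_force: [8.3, 2.4, -7.1]
gripper_width: 0.0136
yaw 16.0 Mz [ 0.43 -1.69  0.11] tab patch diff 0 32 t 7.6667
```

```bash
python3 -m pendant '[[[0,0,0],[0,0,-0.01]],[[0,0,0],[0,0,-0.01]],[[0,0,0],[0,0,-0.01]]]'|tail -2; python3 tab.py s12
```

```text
wrist_force: [9.9, 2.8, -8.2]
gripper_width: 0.0139
yaw 14.2 Mz [ 0.43 -1.73  0.05] tab patch diff 30 136 t 7.9667
```

```bash
python3 -m pendant '[[[0,0,0],[0,0,-0.01]],[[0,0,0],[0,0,-0.01]],[[0,0,0],[0,0,-0.01]]]'|tail -2; python3 tab.py s13
python3 - <<'E'
from h import *
s=env.get_state();np.savez('pics/pose_w13.npz',p=s['position'],R=s['tcp_rot'])
w=save('wrist','w13')['img'][60:260,100:360]
o=[cv2.resize(cv2.imread('pics/s13.png')[205:275,180:250],(300,300),interpolation=2),cv2.resize(w[:,:,::-1],(390,300),interpolation=2)]
cv2.imwrite('pics/c13.png',np.hstack(o))
E
```

```text
wrist_force: [8.0, 2.9, -7.7]
gripper_width: 0.0137
yaw 12.4 Mz [ 0.5  -1.73  0.16] tab patch diff 73 134 t 8.2667
```

View pics/c13.png

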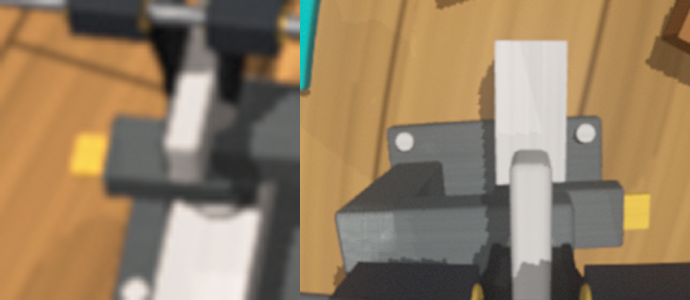

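The brass tab is out in both views, at (88,155) in the side crop and (637,212) in the wrist crop. Now I release and rise.

```bash
python3 -m pendant '[[[0,0,0],[0,0,0]],[[0,0,0],[0,0,0]],[[0,0,0],[0,0,0]],[[0,0,0],[0,0,0]],[[0,0,0],[0,0,0]],[[0,0,0],[0,0,0]],[[0,0,0],[0,0,0]],[[0,0,0],[0,0,0]]]' -1
python3 -m pendant '[[[0,0,0],[0,0,0]],[[0,0,0],[0,0,0]],[[0,0,0],[0,0,0]],[[0,0,0.08],[0,0,0]],[[0,0,0.2],[0,0,0]],[[0,0,0.4],[0,0,0]],[[0,0,0.4],[0,0,0]],[[0,0,0.4],[0,0,0]]]'
python3 -m pendant '[[[0,0,0],[0,0,0]],[[0,0,0],[0,0,0]],[[0,0,0],[0,0,0]],[[0,0,0],[0,0,0]]]'|tail -2
python3 - <<'E'
from h import *
s=env.get_state();np.savez('pics/pose_w14.npz',p=s['position'],R=s['tcp_rot'])
w=save('wrist','w14')['img'];S=save('side','s14')['img']
o=[cv2.resize(S[195:285,170:260],(300,300),interpolation=2),cv2.resize(w,(400,300),interpolation=2)]
cv2.imwrite('pics/c14.png',np.hstack(o)[:,:,::-1])
E
```

```text
clock: 9.03
position: [0.502, 0.1597, 0.1646]
tcp_rot: [[0.977, -0.0, -0.212], [0.212, 0.0, 0.977], [-0.0, -1.0, 0.0]]
wrist_force: [-0.3, 0.4, -0.2]
gripper_width: 0.059
clock: 9.7
position: [0.5037, 0.1602, 0.268]
tcp_rot: [[0.977, 0.005, -0.212], [0.212, 0.003, 0.977], [0.006, -1.0, 0.002]]
wrist_force: [0.0, 0.9, -0.7]
gripper_width: 0.0867
wrist_force: [0.5, -0.0, 0.2]
gripper_width: 0.0869
```

View pics/c14.png

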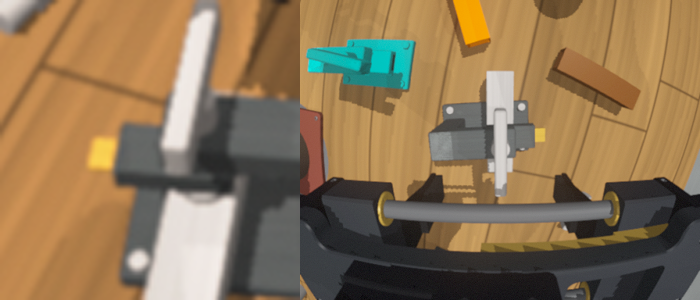

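The tab is still out at (100,153), the bar is left turned, the tube is in place, and the gripper is clear at z ≈ 0.27 with no load on it. Handing in.

```bash
python3 - <<'E'
from h import *
d=np.abs(cv2.imread('pics/s14.png').astype(int)-cv2.imread('pics/side1.png')).sum(2)[258:305,210:240]
print('tube region diff',(d>80).sum(),d.size);print(env.get_state()['wrist_force'],env.get_state()['clock']);print(env.close_job())
E
```

```text
tube region diff 788 1410
[-0.56871265 -0.21355154  1.09075322] 10.1333
the job is handed in; nothing more can be done
None
```

The tube check disagreed, so I'm looking into it with the saved images.

```bash
python3 - <<'E'
import cv2,numpy as np
o=[cv2.resize(cv2.imread(f'pics/{n}.png')[225:310,195:275],(370,393),interpolation=2) for n in('side1','s14')]
cv2.imwrite('pics/c15.png',np.hstack(o))
E
```

```text
(no output)
```

View pics/c15.png

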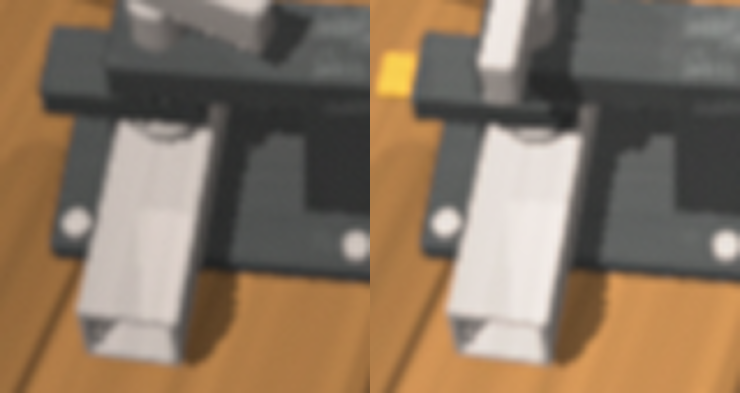

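I gripped the bar handle of the clamp holding the tube and turned it about 70° clockwise, in small steps towards the end. I stopped at the first view that showed the brass tab fully out, one 1.8° step after it had begun to show. Then I let go, lifted clear and handed the job in at about 10 s; no verdict was reported.

**Last checks:**
- **Tab:** it was still out after I let go, in both the side and wrist views.
- **Screw:** it ended at roughly 1.5 to 1.6 rad by my estimate. The zero is uncertain by about 7°, because aligning the bar with the arm and reading the spare clamp's bar gave different zeros.
- **Robot:** the gripper was open, about 0.1 m above the handle, with a wrist force of about 1 N.
- **Spare clamp:** I never went near it. I did not re-measure its handle at the end.
- **Tube:** an automatic image comparison disagreed, flagging 788 of 1410 pixels in the tube area as changed. I only looked at the before and after pictures after handing in. They show the tube in the same place and only brighter, so I put the difference down to lighting.

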